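# Bring a tin down in the gravity dispenser

## Robot

A 6-joint arm with a two-finger parallel gripper is mounted at the origin on a cart in front of the work surface, level with it; the furniture and walls round the work are solid. World frame = base frame: x ahead of the robot, y to its left, z up, the work surface at z = 0. Lengths are in m, angles in rad, forces in N, time in s.
With the tool pointing down it reaches from about 0.3 to 0.775 m from the base axis. Payload 14.6 kg.
Tool frame: the origin (TCP) lies midway between the tips of the shut fingers; the grasp point (between the pads) lies 19 mm behind it; z points along the fingers, y is the line along which they close (so a half turn about z gives the same grasp; the last joint's range is limited). The gripper opens to 85 mm and grips with 20 to 120 N. Pads are 22 mm wide; open, the fingers measure 114 mm over their backs; the gripper's body (76 mm by 85 mm) begins 54 mm behind the grasp point. The pads swing forward as they close: fully open they stand 13 mm farther back than shut.
Start: joints at [1.076, 0.3, 1.521, -0, 1.321, -0.067], TCP at [0.228, 0.5, 0.231] pointing down, gripper open.
Joint ranges: [-3.03, 3.03], [-0.79, 2.21], [0.23, 2.52], [-1.04, 4.18], [0, 3.07], [-2.55, 2.55]. Speed limits (rad/s): [2.22, 2.22, 2.57, 3.14, 3.14, 3.14].

## Interface

Orientations are given as a unit quaternion [w, x, y, z].
In Python, from rig import arm, order, grab_frame gives the robot as it stands (arm), with the cameras as plain functions and the job (order).
- The arm moves only by the tool nudge_tcp, called as name([rows], argument=value, ...), one row to a line, values as JSON. Schema: {"type":"object","properties":{"ticks":{"type":"array","items":{"type":"array","items":{"type":"array","items":{"type":"number"},"minItems":6,"maxItems":6},"minItems":1,"maxItems":8},"minItems":1,"maxItems":1},"jaw":{"type":"number"},"force":{"type":"number"},"only":{"type":"string"},"quiet":{"type":"boolean"},"lines":{"type":"string"}},"required":["ticks"],"additionalProperties":false}. ticks is a list that holds a single list of rows (three levels of brackets), with 1 to 8 rows, each of 6 numbers: dx, dy, dz in a scale on which 1.0 is 0.75 m, then a rotation vector rx, ry, rz in parts of the range, where 1.0 means 4 rad; each row shifts and turns the commanded pose from where the row before left it, along the tool's axes as they then stand; what a row does not reach is not made up. A row lasts 1/12 s, in which the tool goes at most 0.0417 m and 0.125 rad, less where a joint would pass 70% of its speed; a pose out of reach is approached as far as the arm can. jaw is the finger opening in m, set as the call begins (left out keeps the last). The fingers move at their own pace and stop on an object; force is the grip in N (left out, the last holds). Time passes only in rows, so rows that do not move let the fingers close. The tool returns the time, the measured TCP pose, the force, the opening and the grip force at its end. only (a regular expression) keeps the lines of the reply that match it, lines (a string "A,B") keeps lines A to B, and quiet returns only ok. No shift or turn number may pass 1 either way. Input that does not fit is refused with a message, and nothing moves.
- arm.get_state(): the state, without advancing time (a new reading comes with each control period).
- grab_frame(name): name is "scene" or "top"; returns a dict with "img" (480x640x3 uint8, blue, green, red), "z_map" (480x640 float32, m along the optical axis (not along the pixel's ray), 0 where there is no reading), "vertical_fov" (degrees; the focal length in pixels is half the picture's height over the tangent of half this angle, whatever the lens; pixels are square), "cx", "cy" (the principal point, pixels), "dist" ([k1, k2, p1, p2, k3] as OpenCV has them; the pictures are not rectified), "rvec" (rotation vector, rad) and "tvec" (3), from world to camera coordinates, as OpenCV has them. Camera axes: x right, y down, z forward; pixel columns grow to the right and rows downward; lengths in m; the calibration is good to about 2 mm. A picture is of the moment at which its call begins.
- order.close_job(): hands the job in; it is judged then, once.
The state is a dict: "clock": time; "joints": joint angles; "qvel": joint speeds; "joint_torque": joint torques, N m; "tool_pos": TCP position; "tcp_rot": TCP orientation; "contact_force": force on the tool from outside, world axes, zero at the start; "wrist_torque": the same for the moment, N m; "opening": finger opening in m; "grip_force": force on a finger pad.
Only numpy, scipy, OpenCV 4.12 (cv2) and the standard library are available. Lean on these libraries where they do the work, as an engineer would, in place of code of your own. Each camera call takes 0.05 s, during which the arm holds its last target. There are 200 camera calls.

## Task

Two tin dispensers stand on the worktop; one already has a tin ready in its front tray, the other's tray is empty. With the fingertips, press the pad at the rear end of the empty one's rocker all the way down and keep it down so that its gate lifts and the first tin rolls out and comes to rest in the tray; then let go and move clear, so that the gate drops shut behind that tin and holds the others back. Touch no tin, do not work the other dispenser, and leave the lemon, jar and dish where they are.

Things in the scene. Friction and masses are not known exactly. Their poses are not given: they have to be found in the camera images.
- dispenser_a: The rack whose tray is empty at the start. Grey steel gravity rack for tins, fixed, 250 mm long (x), 95 mm wide. Its channel slopes 0.12 rad down to a 22 mm lip at the front (-x, nearest the robot). Lip to gate: the tray, room for one tin; the queue waits behind the gate. Origin on the worktop under its middle; x from tray to pad, z up.
- dispenser_b: The other, identical rack, left or right of A, with a tin in its tray at the start. To be left alone. Origin and axes as for A.
- rocker_a (a joint): Steel rocker over rack A, gate in front, pad behind, on a cross shaft at (0.035, 0, 0.099) of the rack. Rad: 0 = gate down, 0.38 = at its stop, pad fully down, gate up (a tin passes from about 0.33). A spring returns it when let go; the pad takes 2 to 3 N to start and up to 7 N just before the stop.
- rocker_b (a joint): Steel rocker over rack B, gate in front, pad behind, on a cross shaft at (0.035, 0, 0.099) of the rack. Rad: 0 = gate down, 0.38 = at its stop, pad fully down, gate up (a tin passes from about 0.33). A spring returns it when let go; the pad takes 2 to 3 N to start and up to 7 N just before the stop.
- pad_a (a point): Centre of the upper face of rack A's pad: ribbed dark rubber, 44 mm along the rack by 56 mm across, at the rear end of the rocker, 146 mm above the worktop. At rest its rear edge is higher by 0.19 rad, pressed it tilts as much the other way. It goes down 32 mm to the stop, shifting 12 mm to the rear. Open above.
- pad_b (a point): Centre of the upper face of rack B's pad: ribbed dark rubber, 44 mm along the rack by 56 mm across, at the rear end of the rocker, 146 mm above the worktop. At rest its rear edge is higher by 0.19 rad, pressed it tilts as much the other way. It goes down 32 mm to the stop, shifting 12 mm to the rear. Open above.
- gate_a (a point): Middle of the lower edge of dispenser A's gate plate (62 mm wide, 4 mm thick).
- tray_a (a point): Where the centre of a tin lies when it rests in dispenser A's tray against the lip; x uphill along the rack's x.
- tray_b (a point): The same point for dispenser B.
- tin_a1: Plain steel tin with a paper label, 54 mm in diameter and 70 mm long, 0.16 kg, lying on its side in the queue of dispenser A, whose pick-up tray is empty at the start: first behind the gate, the one that should come out; origin at its centre, y along its axis.
- tin_a2: Plain steel tin with a paper label, 54 mm in diameter and 70 mm long, 0.16 kg, lying on its side in dispenser A's queue, second; origin at its centre, y along its axis.
- tin_a3: Plain steel tin with a paper label, 54 mm in diameter and 70 mm long, 0.16 kg, lying on its side in dispenser A's queue, last; origin at its centre, y along its axis.
- tin_b0: Plain steel tin with a paper label, 54 mm in diameter and 70 mm long, 0.16 kg, lying on its side in the tray of dispenser B, which has a tin in its tray at the start; origin at its centre, y along its axis.
- tin_b1: Plain steel tin with a paper label, 54 mm in diameter and 70 mm long, 0.16 kg, lying on its side in dispenser B's queue, first behind the gate; origin at its centre, y along its axis.
- tin_b2: Plain steel tin with a paper label, 54 mm in diameter and 70 mm long, 0.16 kg, lying on its side in dispenser B's queue, second; origin at its centre, y along its axis.
- lemon_1: Lemon, 78x55x56 mm, lying on the worktop; origin at the centre of its underside. Bystander.
- jar_2: Small jar with a dark lid, 64 mm wide, 99 mm high; origin at the centre of its underside. Bystander.
- blue_dish: Small blue patterned dish, 111 mm wide, 42 mm high; origin at the centre of its underside. Bystander.

How it is judged:
On the way, in this order (a step that is already met when the one before it is completed fails the run):
1. the empty dispenser's rocker is held down while its first tin lies in the tray against the lip (x of tin_a1 in the frame of tray_a between -0.01 and 0.01 m and z of tin_a1 in the frame of tray_a between -0.008 and 0.008 m and value of joint rocker_a above 0.28 rad), for 0.2 s.
2. the gate has dropped shut behind that tin (x of tin_a1 in the frame of tray_a between -0.01 and 0.01 m and z of tin_a1 in the frame of tray_a between -0.008 and 0.008 m and value of joint rocker_a below 0.04 rad), for 0.2 s.
At the end, for the whole second after the job is handed in: A tin rests (under 0.02 m/s) in the once empty tray, centre within 10 mm of its place at the lip; that rack's other two tins lie behind its shut gate; both rockers are back (under 0.04 rad); the other rack's ready tin is within 10 mm of its place (all of step 2 and linear speed of tin_a1 below 0.02 m/s and value of joint rocker_b below 0.04 rad and x of each of tin_a2, tin_a3 in the frame of tray_a above 0.056 m and z of tin_a2 in the frame of tray_a below 0.03 m and z of tin_a3 in the frame of tray_a below 0.04 m and distance between tin_b0 and tray_b below 0.01 m); the robot touches nothing.
It fails at once if the robot touches or moves a tin by hand instead of letting it roll (over 1 N) (contact force between any of the fingers, the arm and tin_a1 above 1 N or contact force between any of the fingers, the arm and tin_a2 above 1 N or contact force between any of the fingers, the arm and tin_a3 above 1 N or contact force between any of the fingers, the arm and tin_b0 above 1 N or contact force between any of the fingers, the arm and tin_b1 above 1 N or contact force between any of the fingers, the arm and tin_b2 above 1 N).
It fails at once if a tin leaves its rack's channel or is lifted (height (world z) of any of tin_a1, tin_a2, tin_a3, tin_b0, tin_b1, tin_b2 above 0.095 m or height (world z) of any of tin_a1, tin_a2, tin_a3, tin_b0, tin_b1, tin_b2 below 0.035 m).
It fails at once if the rocker of the dispenser that already has a tin ready is worked (value of joint rocker_b above 0.08 rad).
It fails at once if a tin in the other dispenser is disturbed by more than 15 mm (distance of any of tin_b0, tin_b1, tin_b2 from where it was at the start of the episode above 0.015 m).
It fails at once if the lemon, jar or dish is moved by more than 15 mm (distance of any of lemon_1, jar_2, blue_dish from where it was at the start of the episode above 0.015 m).
It also fails if it takes over 29 s, if anything falls off the work surface, if the arm or the gripper's body presses on something with over 40 N, if the wrist force passes 120 N, or if a joint passes its speed limit or range.

## Working session

There is one attempt and no reset: what is moved stays moved. The work goes in short steps, Python scripts to look and compute and a tool call to move; the robot and the scene stay as the last step left them, time stands still between calls to the robot, and variables do not carry over. Pictures are saved under pics/ and viewed, at most 10 in all, crops included, and the job is handed in when it is done.

```bash
mkdir -p pics; cat > h.py <<'E'
import numpy as np, cv2
from rig import arm, order, grab_frame
def grab(n):
    f=grab_frame(n); np.save(f'/tmp/{n}.npy',f,allow_pickle=True); return f
def load(n): return np.load(f'/tmp/{n}.npy',allow_pickle=True).item()
def w(f,u,v,d=None):
    fl=240/np.tan(np.radians(f["vertical_fov"])/2)
    K=np.array([[fl,0,f["cx"]],[0,fl,f["cy"]],[0,0,1]])
    if d is None:
        p=f["z_map"][v-1:v+2,u-1:u+2]; d=np.median(p[p>0])
    n=cv2.undistortPoints(np.array([[[u,v]]],float),K,np.array(f["dist"],float))[0,0]
    R=cv2.Rodrigues(np.array(f["rvec"],float))[0]
    return R.T@(np.array([n[0]*d,n[1]*d,d])-np.array(f["tvec"]).ravel())
E
python3 - <<'E'
from h import *
for n in("scene","top"): cv2.imwrite(f"pics/{n}1.png",grab(n)["img"])
print(arm.get_state())
E
```

```text
{'clock': 0.1, 'joints': array([ 1.07639306e+00,  3.00443385e-01,  1.52155874e+00, -1.57487856e-06,
        1.32068660e+00, -6.66035888e-02]), 'qvel': array([-0.00071677, -0.00140102, -0.00277264,  0.0007898 ,  0.00092131,
       -0.00069616]), 'joint_torque': array([-5.09526017e-04, -5.44382536e+01, -3.62368047e+01, -8.57390182e-05,
        3.06972710e-03,  3.38611972e-05]), 'tool_pos': array([0.22807786, 0.50023686, 0.23074596]), 'tcp_rot': array([-1.50984585e-04,  2.12272247e-01,  9.77210414e-01, -5.26826542e-04]), 'contact_force': array([ 0.0991296 ,  0.02275608, -0.33171723]), 'wrist_torque': array([ 0.02119016, -0.05302958, -0.03897091]), 'grip_force': 0.0, 'opening': 0.08513008023722365}
```

View pics/scene1.png

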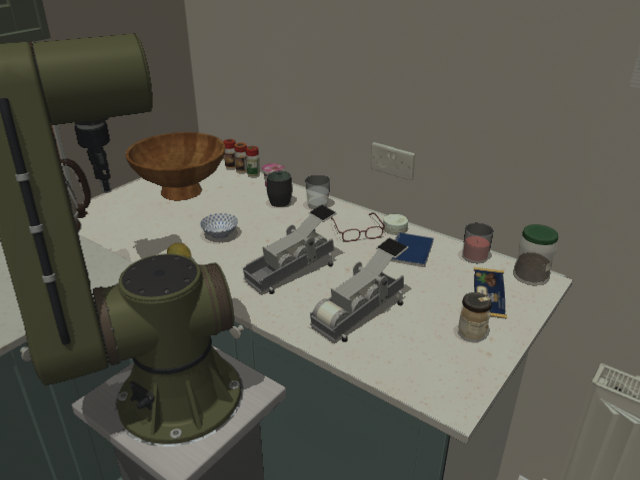

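View pics/top1.png

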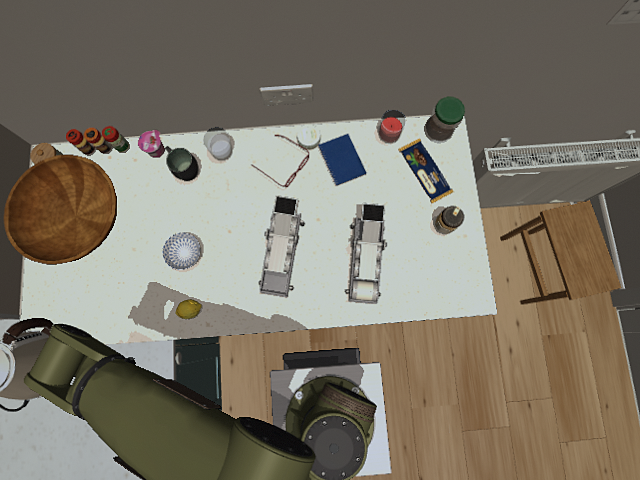

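The left rack's tray (top view, about 276,285) is empty, while the right one has a tin at (364,290). So A is the left rack, with its pad near (287,204) in the top view and (322,213) in the scene view. I'll measure it in crops.

```bash
python3 - <<'E'
from h import *
f=load("top"); im=f["img"]
cv2.imwrite("pics/c1.png",cv2.resize(im[185:305,245:400],None,fx=5,fy=5,interpolation=cv2.INTER_CUBIC))
g=load("scene")
for (v) in range(196,214,4):
  print(v,[ (u,np.round(w(f,u,v),3).tolist()) for u in (280,287,294)])
for p in [(316,211),(322,213),(328,213)]: print(p,w(g,*p).round(3))
for p in [(182,250),(188,308)]: print(p,w(f,*p).round(3))
E
```

```text
196 [(280, [0.623, 0.089, 0.147]), (287, [0.668, 0.075, 0.005]), (294, [0.668, 0.054, 0.0])]
200 [(280, [0.611, 0.089, 0.149]), (287, [0.609, 0.07, 0.151]), (294, [0.607, 0.051, 0.15])]
204 [(280, [0.6, 0.09, 0.147]), (287, [0.598, 0.071, 0.148]), (294, [0.597, 0.051, 0.148])]
208 [(280, [0.589, 0.091, 0.146]), (287, [0.587, 0.071, 0.146]), (294, [0.586, 0.052, 0.146])]
212 [(280, [0.579, 0.092, 0.141]), (287, [0.577, 0.072, 0.142]), (294, [0.576, 0.053, 0.14])]
(316, 211) [0.587 0.093 0.141]
(322, 213) [0.583 0.071 0.144]
(328, 213) [0.592 0.057 0.145]
(182, 250) [0.521 0.403 0.008]
(188, 308) [0.342 0.374 0.056]
```

View pics/c1.png

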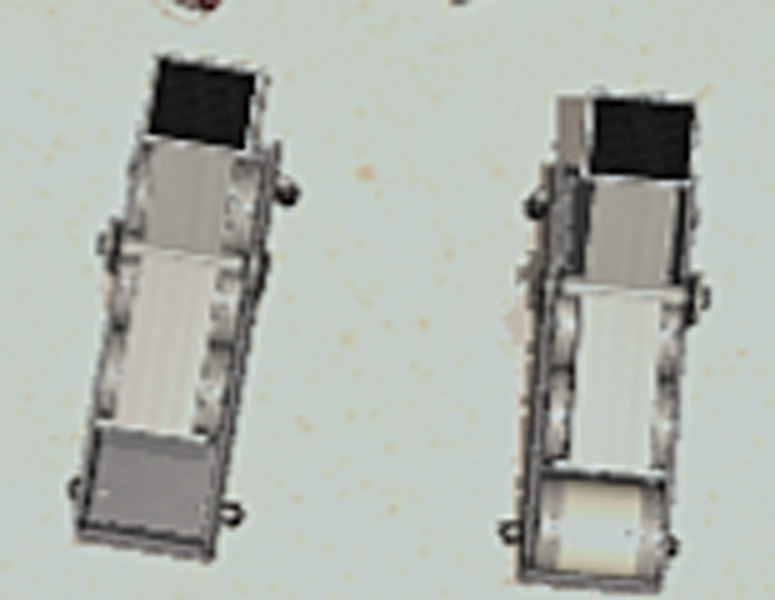

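```bash
cat >> h.py <<'E'
from scipy.spatial.transform import Rotation as Ro
def rel(t):
    s=arm.get_state(); q=s["tcp_rot"]; R=Ro.from_quat([q[1],q[2],q[3],q[0]]).as_matrix()
    return R.T@(np.array(t)-s["tool_pos"]),R
E
python3 - <<'E'
from h import *
f=load("top")
def c(x,y,z):
    u,v=245+x/5,185+y/5
    lo,hi=1,6
    for _ in range(40):
        m=(lo+hi)/2
        if w(f,u,v,m)[2]>z: lo=m
        else: hi=m
    return w(f,u,v,m)
pad=c(203,104,.146)
lip=(c(78,540,.045)+c(212,558,.045))/2
d=pad-lip; yaw=np.arctan2(d[1],d[0])
e=c(160,58,.150)-c(258,75,.150); e2=c(147,135,.142)-c(247,148,.142)
print(pad,lip,np.hypot(*d[:2]),"yaw",yaw,np.arctan2(-e[0],e[1]),np.arctan2(-e2[0],e2[1]),np.linalg.norm(e))
r,R=rel([pad[0],pad[1],.2]); print(r,R.round(3))
ty=np.arctan2(R[1,1],R[0,1]); print("tool y ang",ty,"world turn",np.pi/2+yaw-ty)
E
```

```text
[0.59396268 0.07494411 0.146     ] [0.36199185 0.12943048 0.045     ] 0.23828393356222793 yaw -0.23070258992674728 -0.2567466918630667 -0.21119808100622842 0.05519697547536306
[-0.5093548  -0.2351376   0.03096678] [[-0.91   0.415 -0.001]
 [ 0.415  0.91  -0.001]
 [ 0.    -0.001 -1.   ]]
tool y ang 1.1429970756417716 world turn 0.1970966612263778
```

The rows are not in the units I measure in: shifts go in shares of 0.75 m and turns go in shares of 4 rad. I convert before sending: -0.028 m / 0.75 = -0.0373, -0.02 m / 0.75 = -0.0267, -0.097 rad / 4 = -0.0243.

nudge_tcp([
  [[0, 0, 0, 0, 0, -0.025], [0, 0, 0, 0, 0, -0.0243], [-0.0373, -0.0267, 0, 0, 0, 0], [-0.0373, -0.0267, 0, 0, 0, 0], [-0.0373, -0.0267, 0, 0, 0, 0], [-0.0373, -0.0267, 0, 0, 0, 0], [-0.0373, -0.0267, 0, 0, 0, 0], [-0.0373, -0.0267, 0, 0, 0, 0]],
], jaw=0, force=40)

```text
clock: 0.77
tool_pos: [0.365, 0.3437, 0.2311]
tcp_rot: [-0.0, 0.115, 0.993, -0.0]
contact_force: [0.6, 0.7, 1.0]
opening: 0.0
grip_force: 0.0
```

nudge_tcp([
  [[-0.0373, -0.0267, 0, 0, 0, 0], [-0.0373, -0.0267, 0, 0, 0, 0], [-0.0373, -0.0267, 0, 0, 0, 0], [-0.0373, -0.0267, 0, 0, 0, 0], [-0.0373, -0.0267, 0, 0, 0, 0], [-0.0373, -0.0267, 0, 0, 0, 0], [-0.0373, -0.0267, 0, 0, 0, 0], [0, 0, 0, 0, 0, 0]],
])

```text
clock: 1.43
tool_pos: [0.5256, 0.16, 0.2306]
tcp_rot: [-0.0, 0.117, 0.993, -0.001]
contact_force: [-0.8, -0.1, -0.3]
opening: -0.0001
grip_force: 0.0
```

```bash
python3 - <<'E'
from h import *
r,R=rel([.594,.075,.17]); print(r,R.round(3))
E
```

```text
[-0.08633136 -0.06671752  0.060678  ] [[-0.973  0.233 -0.   ]
 [ 0.233  0.973 -0.001]
 [ 0.    -0.001 -1.   ]]
```

Converted, -0.03 m / 0.75 = -0.04, -0.026 m / 0.75 = -0.0347.

nudge_tcp([
  [[-0.04, -0.0293, 0, 0, 0, 0], [-0.04, -0.0293, 0, 0, 0, 0], [-0.0347, -0.0293, 0, 0, 0, 0], [0, 0, 0.04, 0, 0, 0], [0, 0, 0.04, 0, 0, 0], [0, 0, 0, 0, 0, 0], [0, 0, 0, 0, 0, 0]],
])

```text
clock: 2.02
tool_pos: [0.5911, 0.0803, 0.1706]
tcp_rot: [-0.001, 0.115, 0.993, -0.0]
contact_force: [0.8, 0.3, 0.8]
opening: -0.0005
grip_force: 0.0
```

```bash
python3 - <<'E'
from h import *
r,R=rel([.594,.075,.146]); print(r)
g=grab("scene");f=grab("top")
a=cv2.resize(g["img"][180:300,230:390],(800,600),interpolation=cv2.INTER_CUBIC)
cv2.imwrite("pics/c2.png",a)
E
```

```text
[-0.00414025 -0.00442836  0.02456084]
```

View pics/c2.png

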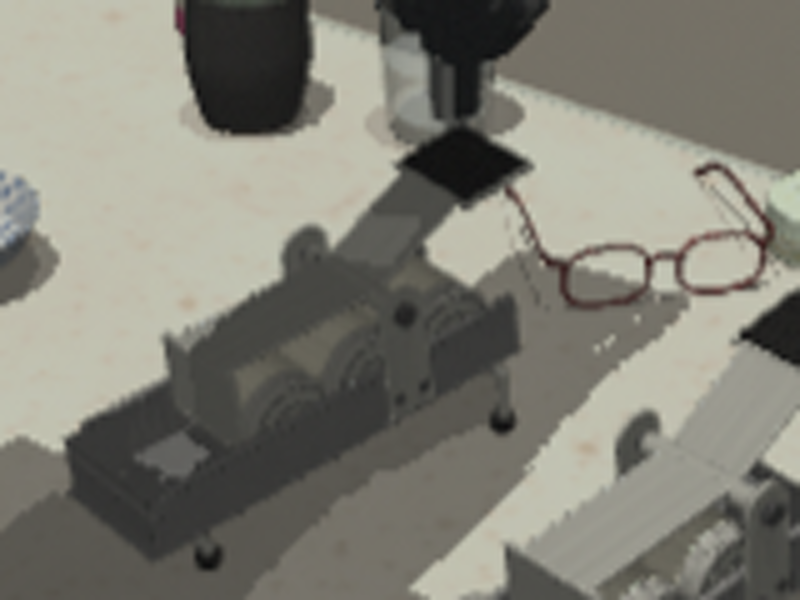

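The shut fingertips (about 456,115 in the crop) hang just above A's pad (centre about 465,160), and the tray is empty. Now I press.

Converted, 0.012 m / 0.75 = 0.016, 0.008 m / 0.75 = 0.0107.

nudge_tcp([
  [[-0.008, -0.0053, 0.0133, 0, 0, 0], [0, 0, 0.016, 0, 0, 0], [-0.0027, 0, 0.0107, 0, 0, 0], [-0.0027, 0, 0.0107, 0, 0, 0], [-0.0027, 0, 0.0107, 0, 0, 0], [-0.0027, 0, 0.008, 0, 0, 0], [0, 0, 0, 0, 0, 0], [0, 0, 0, 0, 0, 0]],
])

```text
clock: 2.78
tool_pos: [0.6044, 0.073, 0.1191]
tcp_rot: [-0.0, 0.115, 0.993, -0.0]
contact_force: [1.1, -0.9, 4.3]
opening: 0.0002
grip_force: 1.9
```

```bash
python3 - <<'E'
from h import *
r,R=rel([.594,.075,.146]); print(r)
g=grab("scene")
a=cv2.resize(g["img"][180:300,230:390],(800,600),interpolation=cv2.INTER_CUBIC)
cv2.imwrite("pics/c3.png",a)
E
```

```text
[ 0.01056657 -0.00043984 -0.02691556]
```

View pics/c3.png

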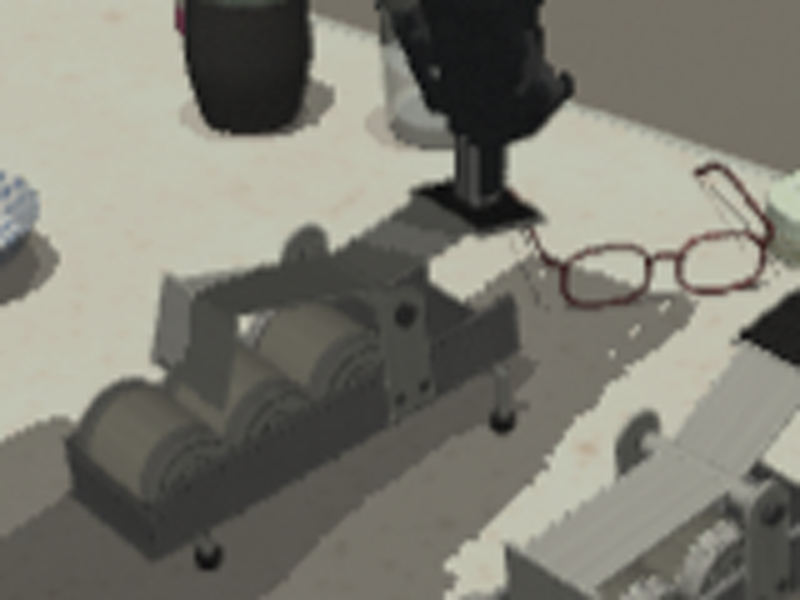

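The gate is up and the first tin lies in the tray (about 145,435), with the other two behind it. I'll press the last few millimetres, hold, then release smoothly.

Converted, 0.003 m / 0.75 = 0.004, -0.001 m / 0.75 = -0.0013.

nudge_tcp([
  [[-0.0013, 0, 0.004, 0, 0, 0], [0, 0, 0.004, 0, 0, 0], [0, 0, 0, 0, 0, 0], [0, 0, 0, 0, 0, 0], [0, 0, 0, 0, 0, 0], [0, 0, 0, 0, 0, 0], [0, 0, 0, 0, 0, 0], [0, 0, 0, 0, 0, 0]],
])

```text
clock: 3.5
tool_pos: [0.6056, 0.0729, 0.1151]
tcp_rot: [0.001, 0.115, 0.993, 0.0]
contact_force: [-6.3, -1.7, 19.3]
opening: 0.0002
grip_force: 8.9
```

```bash
python3 - <<'E'
from h import *
g=grab("scene")
a=cv2.resize(g["img"][180:300,230:390],(800,600),interpolation=cv2.INTER_CUBIC)
cv2.imwrite("pics/c4.png",a)
E
```

```text
(no output)
```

View pics/c4.png

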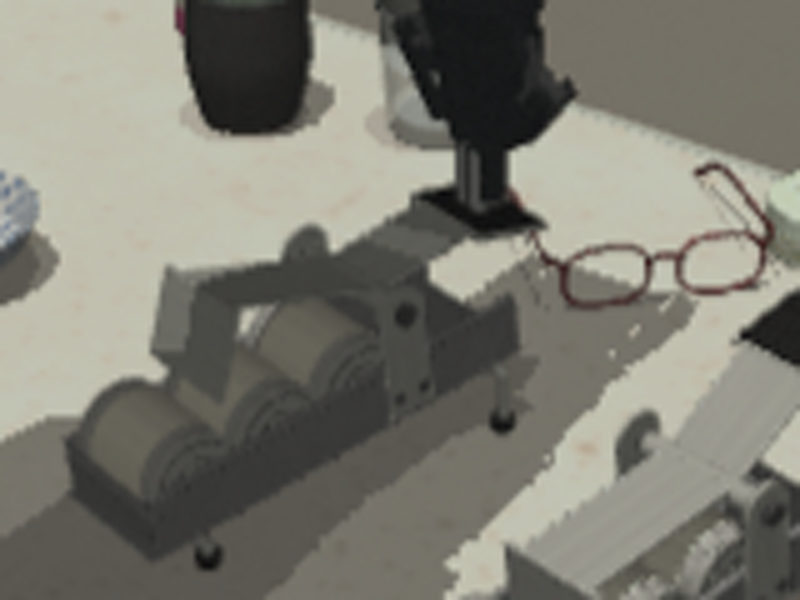

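The rocker is at its stop (19 N), and the tin hasn't moved from the tray (145,435). I'll let go.

Converted, -0.03 m / 0.75 = -0.04, -0.02 m / 0.75 = -0.0267.

nudge_tcp([
  [[0, 0, -0.0133, 0, 0, 0], [0.0013, 0, -0.0267, 0, 0, 0], [0.0027, 0, -0.04, 0, 0, 0], [0, 0, -0.04, 0, 0, 0], [0, 0, -0.04, 0, 0, 0], [0, 0, 0, 0, 0, 0], [0, 0, 0, 0, 0, 0], [0, 0, 0, 0, 0, 0]],
])

```text
clock: 4.22
tool_pos: [0.602, 0.0736, 0.2322]
tcp_rot: [-0.001, 0.115, 0.993, -0.0]
contact_force: [-0.6, -1.1, -0.2]
opening: -0.0
grip_force: 0.0
```

nudge_tcp([
  [[0, 0, 0, 0, 0, 0], [0, 0, 0, 0, 0, 0], [0, 0, 0, 0, 0, 0], [0, 0, 0, 0, 0, 0], [0, 0, 0, 0, 0, 0], [0, 0, 0, 0, 0, 0]],
])

```text
clock: 4.72
tool_pos: [0.6024, 0.0735, 0.2331]
tcp_rot: [-0.0, 0.115, 0.993, -0.0]
contact_force: [-0.7, 0.4, -0.2]
opening: 0.0001
grip_force: 0.0
```

```bash
python3 - <<'E'
from h import *
g=grab("scene")
a=cv2.resize(g["img"][180:300,230:390],(800,600),interpolation=cv2.INTER_CUBIC)
cv2.imwrite("pics/c5.png",a)
E
```

```text
(no output)
```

View pics/c5.png

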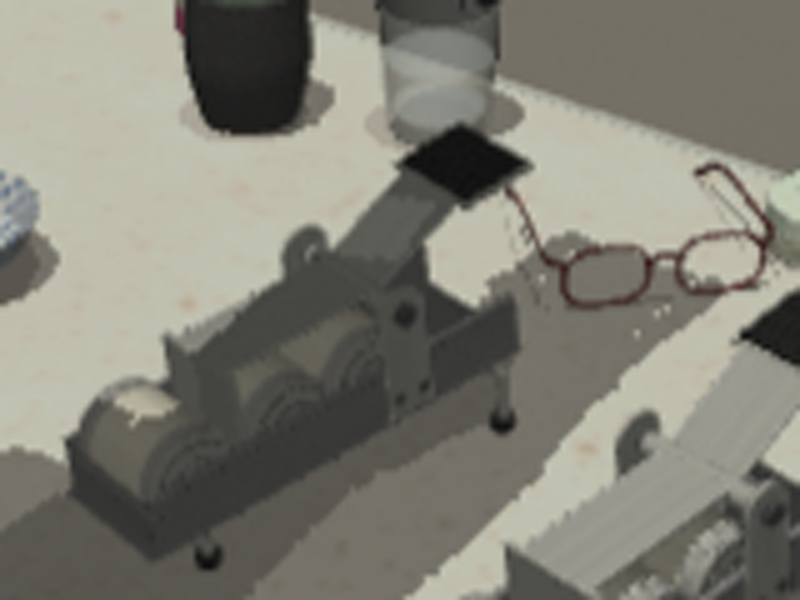

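The gate is shut, and the pad is back at its rest position (465,165). One tin lies in the tray (140,435), the other two are behind the gate, and the robot is clear.

```bash
python3 -c "
from rig import arm, order, grab_frame
print(order.close_job())"
```

```text
the job is handed in; nothing more can be done
None
```

I pressed dispenser A's pad down to its stop and let go. One tin now lies in its tray with the gate shut behind it and the other two held back; the robot is clear and the job is handed in, though no verdict came back.

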